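Latch the sprung screen and set the gap gauge

ROBOT

A 6-joint arm with a two-finger parallel gripper is mounted at the origin on the work surface. World frame = base frame: x ahead of the robot, y to its left, z up, the work surface at z = 0. Lengths are in m, angles in rad, forces in N, time in s.
With the tool pointing down it reaches from about 0.375 to 0.925 m from the base axis. Payload 5.7 kg.
Tool frame: the origin (TCP) lies midway between the tips of the shut fingers; the grasp point (between the pads) lies 19 mm behind it; z points along the fingers, y is the line along which they close (so a half turn about z gives the same grasp; the last joint's range is limited). The gripper opens to 88 mm and grips with 3 to 60 N. Pads are 20 mm wide; open, the fingers measure 115 mm over their backs; the gripper's body (75 mm by 178 mm) begins 61 mm behind the grasp point.
Start: joints at [1.185, 0.359, 1.51, -0, 1.272, -0.115], TCP at [0.16, 0.578, 0.223] pointing down, gripper open.
Joint ranges: [-2.97, 2.97], [-1.01, 2.36], [0.21, 2.38], [-0.96, 4.11], [0.2, 2.71], [-2.98, 2.98]. Speed limits (rad/s): [2.39, 2.39, 3.14, 3.14, 3.14, 3.14].

INTERFACE

Orientations are given as a unit quaternion [x, y, z, w].
In Python, from bench import move_ptp, servo_line, goto_joints, move_gripper, sleep, inverse_kinematics, capture, PlanningError, close_job, spot_in, silhouettes, current_clock, current_joint_pos, current_qvel, current_joint_torque, current_position, current_orientation, current_force, current_torque, current_finger_gap, current_grip_force gives the robot as it stands. Calls block until the motion is done:
- move_ptp(position, orientation): joint-space move of the TCP to a pose.
- servo_line(position, orientation=None, rate=0.15, contact_N=None): straight line of the TCP; orientation=None keeps the orientation; rate is the mean speed in m/s. With contact_N (N) it stops when the force on the tool has changed by that much, and returns True; else False.
- goto_joints(angles): joint-space move.
- move_gripper(opening): finger opening in m; the grip force is fixed at half the most; returns when the fingers have stopped.
- sleep(seconds).
- inverse_kinematics(position, orientation): joint angles nearest the present ones, or None.
- capture(name): name is "side" or "top" or "wrist"; returns a dict with "image" (384x512x3 uint8, blue, green, red), "range_z" (384x512 float32, m along the optical axis (not along the pixel's ray), 0 where there is no reading), "intrinsics" (3x3 intrinsics, pixels), "R" (3x3) and "t" (3): a world point X has camera coordinates R X + t. Camera axes: x right, y down, z forward; pixel columns grow to the right and rows downward; lengths in m; the calibration is good to about 2 mm. A picture is of the moment at which its call begins.
A pose or a line that the arm cannot do raises PlanningError and nothing moves.
- close_job(): hands the job in; it is judged then, once.
Trained networks look in the newest picture that a camera, given by its name, has taken for a name from the list of things; names that differ only in an ending like _2 or _b are one class to them, and where a whole thing is asked for, a point or a joint stands for the part that bears it (a point fixed in the world has none). Each returns a list of dicts, best first, with "conf" (0 to 1); they miss things now and then, are a little off and sometimes report something else, mostly with a low value. They report only what shows in the picture. A call takes as long as a camera call. They do not tell look-alikes from the thing itself.
- spot_in(camera, query): "xy" ([column, row] in pixels, amid what is visible of it).
- silhouettes(camera, query): "region" (384x512 bool, what is visible of it) and "xy" ([column, row] in pixels, amid what is visible of it).
Readings, each from a call of its own:
- current_clock(): time.
- current_joint_pos(): joint angles.
- current_qvel(): joint speeds.
- current_joint_torque(): joint torques, N m.
- current_position(): TCP position.
- current_orientation(): TCP orientation.
- current_force(): force on the tool from outside, world axes, zero at the start.
- current_torque(): the same for the moment, N m.
- current_finger_gap(): finger opening in m.
- current_grip_force(): force on a finger pad.
Only numpy, scipy, OpenCV 4.12 (cv2) and the standard library are available. Lean on these libraries where they do the work, as an engineer would, in place of code of your own. Each camera call takes 0.05 s, during which the arm holds its last target. There are 200 camera calls.

TASK

Bring the small press's sprung screen frame down flat over its bed and, while holding it there, slide its bolt fully across under the keeper so that the frame stays down by itself. Then lay the flat gap gauge on the bed between the two steel guide strips and slide its blade under the frame's front rail until its grip stops against the rail, and let go. Leave the other things on the table where they are.

Things in the scene. Friction and masses are not known exactly. Their poses are not given: they have to be found in the camera images.
- press: Small screen-printing press fixed to the table: plywood bed 350 x 240 x 20 mm, two grey hinge blocks at its far end. Origin: on the table, on the bed's middle line, 220 mm behind its front (robot-side) edge. Axes: x from the screen's free front edge towards its hinge, y left, z up. The bed spans x -220 to 130, y -120 to 120, top at z 20.
- hinge (a point): Middle of the screen's hinge axis (which is the press's y), at x 100, y 0, z 41.5 mm in the press's frame. Two coil torsion springs sit on it.
- screen (a joint): Angle (rad) of the aluminium screen frame: 0 flat on its stop, 0.75 raised, where the spring holds it at first. 190 mm from hinge axis to front face, 150 wide, rails 25 mm square, cream mesh. Down: front face at press x -90, underside 9 mm over the bed. About 7 N down on the bolt's bar holds it; let go unbolted it swings up. Bolted it rises 0.01 to 0.02 till the bolt bears on the keeper.
- bolt (a joint): Travel (m) of the steel slide bolt on top of the front rail: 0 drawn back, 0.030 fully thrown to the press's left (+y), parallel to the hinge axis. Needs about 2 N, stays where left; starts at 0 to 0.006. Its 12 mm pin clears the keeper below 0.008; fully thrown with the frame at 0 it is 20 mm under the keeper. Thrown too early it lands on top of the keeper and blocks the frame.
- bolt_bar (a point): Middle of the bolt's handle: round bar 14 mm thick, parallel to the hinge axis, 38 mm clear between two ears (22 x 5 mm, 16 mm higher than the bar's centre). Pinch it from above, across; it turns in the fingers as the frame swings. Frame down: press x -77.5, y 30 + bolt travel, z 102 mm, so 177.5 mm before and 60.5 above the hinge axis; frame raised: turned about that axis. Rail's top: 48 mm below.
- keeper (a point): Middle of the underside of the dark steel keeper's roof at the left of the bed (press x -77.5, y 104, z 70.5 mm): roof 30 (x) x 28 (y) x 10 mm, open towards the screen, with a wall at its outer end. The bolt's pin goes under it.
- gauge: Loose gap gauge, 105 to 210 g: flat steel blade 108 x 30 x 6 mm with an upright wooden grip 48 (x) x 16 (y) x 40 mm on it (total height 46 mm). Lies blade down on the table left or right of the press. Origin: under the middle of the grip, on the underside; x points along the blade to its tip, which is at x 84; the blade's rear end is at x -24.
- gauge_shoulder (a point): Front face of the gauge's grip (the shoulder), at x 24 mm, on the underside; axes as the gauge.
- slot (a point): Mouth of the gap: on the bed's top, midway between the two steel guide strips, under the front face of the lowered rail (press x -90, y -40, z 20 mm). Axes as the press; the blade goes in along +x. Strips 6 high, 6 wide, 42 mm apart inside, from 80 mm before this point to 5 past it. The gap is 9 to 12 mm high; the blade goes 60 mm under until its shoulder meets the rail.
- squeegee: Bystander: wooden squeegee 130 x 50 x 24 mm lying flat with a black rubber blade along one side. It lies on the other side of the press from the gauge. Origin: underside centre of the wood.
- jar: Bystander: white ink jar, 72 mm across, 90 mm tall. Origin: underside centre.
- tin: Bystander: tin 80 mm across, 110 mm tall. Origin: underside centre.
- tape: Bystander: roll of tape lying flat, 100 mm across, 30 mm tall. Origin: underside centre.
- spatula: Bystander: spatula lying at the left.
- wrench: Bystander: wrench lying at the right.
Mind the look-alikes: they are no part of the job. There is more than one size of the gauge; the job needs the middle-sized.

How it is judged:
By the outcome, as a careful person would: the job done as asked, in the order asked, and still so for the second after the job is handed in, with the robot touching nothing.
It also fails if it takes over 58 s, if anything falls off the work surface, if the arm or the gripper's body presses on something with over 40 N, if the wrist force passes 120 N, or if a joint passes its speed limit or range.

## Working session

There is one attempt and no reset: what is moved stays moved. The work goes in short steps, each a Python script; the robot and the scene stay as the last script left them, time stands still between calls to the robot, and variables do not carry over. Pictures are saved under pics/ and viewed, at most 13 in all, crops included, and the job is handed in when it is done.

```bash
ls; mkdir -p pics; cat > h.py <<'E'
import numpy as np, cv2
from bench import *
def world(c,m):
    v,u=np.nonzero(m&(c["range_z"]>0)); z=c["range_z"][v,u]; K=c["intrinsics"]
    P=np.stack([(u-K[0,2])/K[0,0]*z,(v-K[1,2])/K[1,1]*z,z],1)
    return (P-c["t"])@c["R"]
def pix(c,X):
    p=c["R"]@np.asarray(X)+c["t"]; p=c["intrinsics"]@p; return p[:2]/p[2]
E
python3 - <<'E'
from h import *
ims=[]
for n in ["top","side"]:
    c=capture(n); im=c["image"].copy()
    print(n,c["t"],(-c["R"].T@c["t"]).round(3))
    for q in ["gauge","press","screen","bolt_bar","keeper","squeegee","jar","tin","tape"]:
        for d in silhouettes(n,q):
            if d["conf"]<.3: continue
            P=world(c,d["region"])
            print(n,q,round(d["conf"],2),np.round(d["xy"]),P.shape[0],P.mean(0).round(3) if len(P) else None,P[:,2].max().round(3) if len(P) else None)
    ims.append(im)
for n,i in zip(["top","side"],ims): cv2.imwrite(f"pics/{n}0.png",i)
print(current_clock())
E
```

```text
pics
top [-0.0097177   0.52919202  1.5807273 ] [ 0.364 -0.032  1.627]
top gauge 0.75 [244. 162.] 2111 [0.632 0.031 0.122] 0.228
top gauge 0.7 [127. 138.] 511 [0.742 0.418 0.022] 0.07
top gauge 0.7 [140. 240.] 150 [0.417 0.372 0.011] 0.038
top screen 0.69 [246. 164.] 2172 [0.633 0.031 0.119] 0.228
top screen 0.57 [338. 207.] 981 [ 0.514 -0.277  0.02 ] 0.035
top bolt_bar 0.49 [230. 170.] 239 [0.61  0.072 0.196] 0.228
top keeper 0.91 [240. 192.] 7782 [0.557 0.038 0.049] 0.228
top squeegee 0.65 [341. 202.] 1028 [ 0.514 -0.277  0.019] 0.035
top jar 0.77 [172. 147.] 481 [0.7   0.263 0.076] 0.099
top jar 0.61 [338. 144.] 665 [ 0.698 -0.266  0.093] 0.122
top tape 0.55 [346. 257.] 395 [ 0.316 -0.274  0.026] 0.04
side [0.49206962 0.17791403 1.08546042] [0.252 0.822 0.844]
side gauge 0.93 [198. 299.] 707 [0.547 0.351 0.018] 0.05
side gauge 0.86 [243. 322.] 328 [0.417 0.373 0.012] 0.036
side gauge 0.76 [111. 298.] 1278 [0.739 0.424 0.024] 0.065
side press 0.97 [234. 214.] 8166 [0.557 0.066 0.045] 0.227
side screen 0.75 [209. 178.] 1457 [0.622 0.064 0.148] 0.225
side bolt_bar 0.77 [208. 167.] 396 [0.618 0.065 0.19 ] 0.225
side bolt_bar 0.32 [195. 303.] 706 [0.547 0.351 0.018] 0.05
side keeper 0.82 [234. 214.] 8156 [0.557 0.066 0.045] 0.226
side keeper 0.4 [152. 247.] 1067 [0.699 0.279 0.061] 0.095
side squeegee 0.97 [279. 160.] 637 [ 0.519 -0.272  0.019] 0.03
side jar 0.68 [150. 249.] 1014 [0.699 0.282 0.063] 0.095
side tin 0.55 [225. 138.] 763 [ 0.7   -0.249  0.071] 0.115
side tape 0.69 [335. 168.] 499 [ 0.315 -0.267  0.02 ] 0.034
1.0
```

View pics/top0.png

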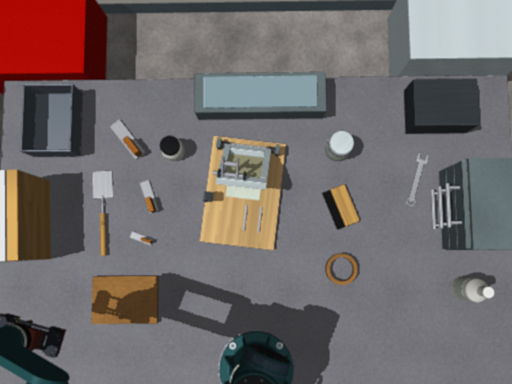

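View pics/side0.png

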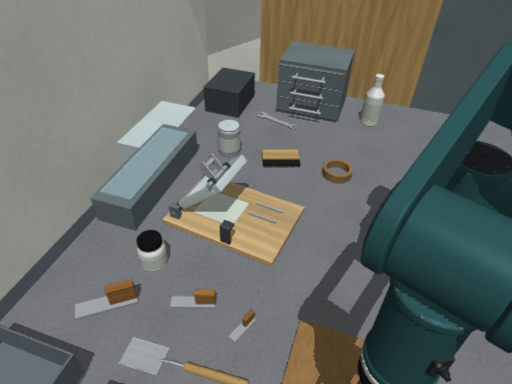

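The side view shows three gauges: large at (120,297), middle at (195,298) and small at (243,322). In the top view they are at (127,138), (149,196) and (140,238). The middle one, about 46 mm tall, is the one I want. The press is yawed slightly, and its frame is raised. Next I fit the press and gauge poses and check the gauge in a crop.

```bash
cat >> h.py <<'E'
def rect(P):
    (cx,cy),(w,h),a=cv2.minAreaRect((P[:,:2]*1000).astype(np.float32)); return np.round([cx,cy,w,h,a],1)
def frm(yaw):
    return np.array([[np.cos(yaw),-np.sin(yaw),0],[np.sin(yaw),np.cos(yaw),0],[0,0,1]])
E
python3 - <<'E'
from h import *
for n in ["top","side"]:
    c=capture(n)
    A=world(c,np.ones((384,512),bool)); 
    s=A[(abs(A[:,0]-.45)<.05)&(abs(A[:,1]+.18)<.04)]; z0=np.median(s[:,2]); print(n,"table z",z0.round(4))
    d=[d for d in silhouettes(n,"press") if d["conf"]>.2]
    if n=="top": d=d or silhouettes(n,"keeper")
    P=world(c,d[0]["region"]); P[:,2]-=z0
    b=P[(P[:,2]>.012)&(P[:,2]<.026)]; print("bed",np.median(b[:,2]),rect(b))
    for d in silhouettes(n,"gauge"):
        P=world(c,d["region"]); P[:,2]-=z0
        if abs(np.median(P[:,0])-.547)<.05 and P[:,1].mean()>.3:
            print("gauge all",rect(P[P[:,2]>.003]),"grip",rect(P[P[:,2]>.03]),P[P[:,2]>.03].mean(0),"blade",P[(P[:,2]<.012)].mean(0),P[:,2].max())
    cc=c["image"][280:320,160:225] if n=="side" else c["image"][110:270,80:230]
    cv2.imwrite(f"pics/crop_{n}.png",cv2.resize(cc,None,fx=5 if n=="top" else 10,fy=5 if n=="top" else 10)[:600,:800])
    d=silhouettes(n,"bolt_bar")
    if d:
        P=world(c,d[0]["region"]);P[:,2]-=z0; print("bar reg top pts",P[P[:,2]>P[:,2].max()-.02].mean(0))
E
```

```text
top table z -0.0005
bed 0.019848873808774113 [564.7  39.7 240.2 351.2  82.8]
gauge all [553.2 347.1 108.2  31.4  21.5] grip [524.8 338.4  48.   15.6  17.7] [0.52388557 0.33730226 0.044186  ] blade [0.56617331 0.34982637 0.00499491] 0.05627104703256234
bar reg top pts [0.62277181 0.06883245 0.21448275]
side table z 0.0004
bed 0.020245611435037857 [566.8  41.4 243.9 351.5  82.7]
gauge all [555.4 349.9 108.2  33.5  18.4] grip [526.5 341.1  48.   16.7  17.9] [0.52532057 0.34266626 0.04255054] blade [0.56385421 0.35628578 0.00581943] 0.05021780902634009
bar reg top pts [0.62574653 0.07032356 0.21384717]
```

View pics/crop_side.png

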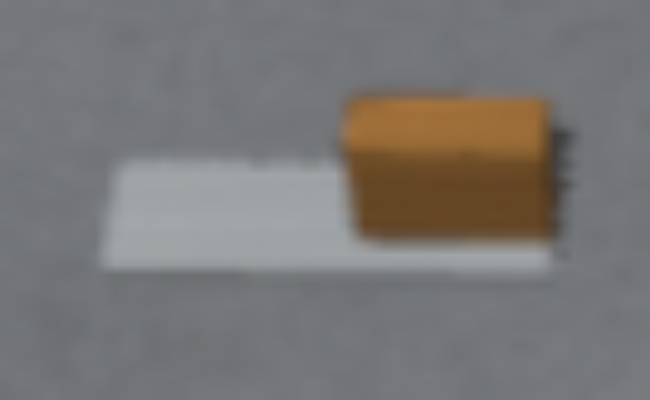

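The crop confirms a 108 x 30 blade and a 48 x 16 grip, about 46 mm tall, so it is the middle gauge. The press yaw is about -7.25°. I now move above the bar for a close look.

```bash
cat >> h.py <<'E'
from scipy.spatial.transform import Rotation as Ro
YAW=np.radians(-7.25); O=np.array([.6103,.0348,0.]); RP=frm(YAW)
def pw(p): return O+RP@np.asarray(p,float)      # press -> world (m)
def wp(X): return (np.asarray(X)-O)@RP
def down(a):  # tool down, closing line (tool y) at world angle a
    y=np.array([np.cos(a),np.sin(a),0]); z=np.array([0,0,-1.]); x=np.cross(y,z)
    return Ro.from_matrix(np.stack([x,y,z],1)).as_quat()
def bar(th,t):
    c,s=np.cos(th),np.sin(th)
    return np.array([.1-.1775*c+.0605*s,.03+t,.0415+.1775*s+.0605*c])
E
python3 - <<'E'
from h import *
b=pw(bar(.75,.004)); print(b)
G=np.radians(18)
for nm,p,a in [("bar",b+[0,0,.06],YAW),("bar",b+[0,0,.06],YAW+np.pi),("g",[.5255,.3395,.2],G+np.pi/2),("g",[.5255,.3395,.2],G-np.pi/2),("slot",pw([-.2,-.04,.1]),YAW+np.pi/2),("slot",pw([-.2,-.04,.1]),YAW-np.pi/2)]:
    q=inverse_kinematics(p,down(a)); print(nm,np.degrees(a).round(),None if q is None else np.round(q,2))
a=YAW if abs((inverse_kinematics(b+[0,0,.06],down(YAW)) if inverse_kinematics(b+[0,0,.06],down(YAW)) is not None else [9]*6)[5])<1.7 else YAW+np.pi
print("use",a); move_gripper(.044)
move_ptp(b+[0,0,.11],down(a))
c=capture("wrist"); cv2.imwrite("pics/w1.png",c["image"])
z0=0
for d in silhouettes("wrist","bolt_bar"):
    P=world(c,d["region"]); Q=wp(P); print(d["conf"],d["xy"],Q.mean(0).round(4),Q.min(0).round(4),Q.max(0).round(4))
print(pix(c,b),current_clock(),current_position())
E
```

```text
[0.62586428 0.067094   0.20675806]
bar -7.0 [-0.    0.37  1.39 -0.    1.39  0.12]
bar 173.0 None
g 108.0 [ 0.46  0.42  1.48 -0.    1.25 -1.42]
g -72.0 [ 0.46  0.42  1.48 -0.    1.25  1.72]
slot 83.0 [-0.12  0.26  2.05 -0.    0.83 -1.56]
slot -97.0 [-0.12  0.26  2.05 -0.    0.83  1.58]
use -0.1265363707695889
0.58 [245.3, 190.5] [-0.0021  0.037   0.2014] [-0.0251 -0.0053  0.1375] [0.0277 0.0837 0.2276]
0.33 [222.8, 179.8] [-0.0468  0.0202  0.0677] [-0.2325 -0.1527 -0.0014] [0.1344 0.119  0.3534]
[256.68001273 193.59738355] 4.85 [0.62565956 0.06803632 0.31666568]
```

View pics/w1.png

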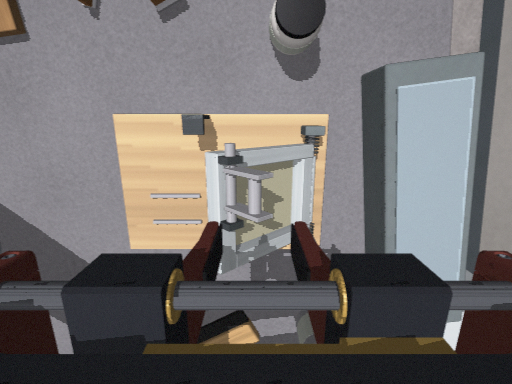

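The wrist view shows the bar at (255,193) between ears at rows 172 and 212, which matches my prediction of (257,194). The keeper is at (193,124), and the strips are at rows 196 and 222. I descend and pinch.

```bash
python3 - <<'E'
from h import *
c=capture("wrist"); m=np.zeros((384,512),bool); m[180:207,244:268]=1
Q=wp(world(c,m)); Q=Q[Q[:,2]>.195]; print("bar pts",len(Q),Q.mean(0).round(4),Q.min(0).round(4),Q.max(0).round(4))
# ears: high points
m[160:230,225:285]=1; Q=wp(world(c,m)); E=Q[Q[:,2]>.2165]; print("ears",E[:,1].min(),E[:,1].max(),np.histogram(E[:,1],8))
q=down(YAW); b=pw(bar(.75,.004))
f0=current_force()
hit=servo_line(b-[0,0,.019],q,rate=.12,contact_N=8); print("hit",hit,current_position(),current_force()-f0)
if not hit:
    move_gripper(0.0); print("gap",current_finger_gap(),current_grip_force(),current_force()-f0)
print(current_clock())
E
```

```text
bar pts 374 [0.0092 0.0363 0.2133] [0.0024 0.021  0.2077] [0.0159 0.0503 0.2164]
ears 0.009571297835034374 0.057856979990074754 (array([121,   0,   0,   0,   0,   0,   0, 128]), array([0.0095713 , 0.01560701, 0.02164272, 0.02767843, 0.03371414,
       0.03974985, 0.04578556, 0.05182127, 0.05785698]))
hit False [0.62653748 0.06710425 0.18862503] [ 0.07733981  0.5024058  -0.05235729]
gap 0.013076242866396668 30.000434517860413 [-5.89763443  1.81075562  6.28276499]
6.7167
```

```bash
python3 - <<'E'
from h import *
q=down(YAW)
for th in np.linspace(.75,.05,8)[1:]:
    try: servo_line(pw(bar(th,.004))-[0,0,.019],q,rate=.12)
    except PlanningError as e: print(th,e); break
    print(round(th,2),current_force().round(1),round(float(current_finger_gap()),4),current_clock())
hit=servo_line(pw(bar(-.02,.004))-[0,0,.019],q,rate=.03,contact_N=12)
P=current_position(); print(hit,P,wp(P+[0,0,.019]).round(4),bar(0,.004),current_force().round(1),current_finger_gap(),current_clock())
E
```

```text
0.65 [-3.1  0.2  8.6] 0.0132 7.025
0.55 [-4.   0.8 11. ] 0.013 7.3333
0.45 [-4.6  1.7  8.6] 0.0128 7.6417
0.35 [-3.7  1.5  9.5] 0.0129 7.95
0.25 [-4.6  0.1  8.5] 0.0132 8.2583
0.15 [-5.7  1.4  9.1] 0.0131 8.5667
0.05 [-5.8  1.4  9.6] 0.0131 8.875
False [0.53618533 0.07853643 0.08012018] [-0.079   0.034   0.0991] [-0.0775  0.034   0.102 ] [-6.4  1.2  9. ] 0.0134763434088873 9.4583
```

```bash
python3 - <<'E'
from h import *
hit=servo_line(current_position()-[0,0,.006],down(YAW),rate=.02,contact_N=12)
P=current_position(); print(hit,wp(P+[0,0,.019]).round(4),current_force().round(1),current_finger_gap(),current_clock())
c=capture("side"); p=pix(c,pw([-.0775,.06,.07])); u,v=p.astype(int)
cv2.imwrite("pics/s1.png",cv2.resize(c["image"][v-55:v+45,u-70:u+63],None,fx=6,fy=6,interpolation=cv2.INTER_CUBIC))
Q=wp(world(c,np.ones((384,512),bool)))
for nm,x0,x1,y0,y1 in [("rail front top",-.085,-.07,-.07,-.04),("side rail left",-.06,.0,.055,.07),("back",.03,.08,.055,.07),("keeper",-.09,-.065,.092,.115)]:
    s=Q[(Q[:,0]>x0)&(Q[:,0]<x1)&(Q[:,1]>y0)&(Q[:,1]<y1)]; print(nm,len(s),np.percentile(s[:,2],[10,50,90]).round(4) if len(s) else "")
E
```

```text
True [-0.0799  0.0341  0.0969] [-3.3 -1.5 14.7] 0.013051728048597786 9.7167
rail front top 23 [0.026  0.0542 0.0568]
side rail left 416 [0.054  0.1936 0.3528]
back 69 [0.0209 0.0542 0.0563]
keeper 564 [0.0821 0.4627 0.5023]
```

View pics/s1.png

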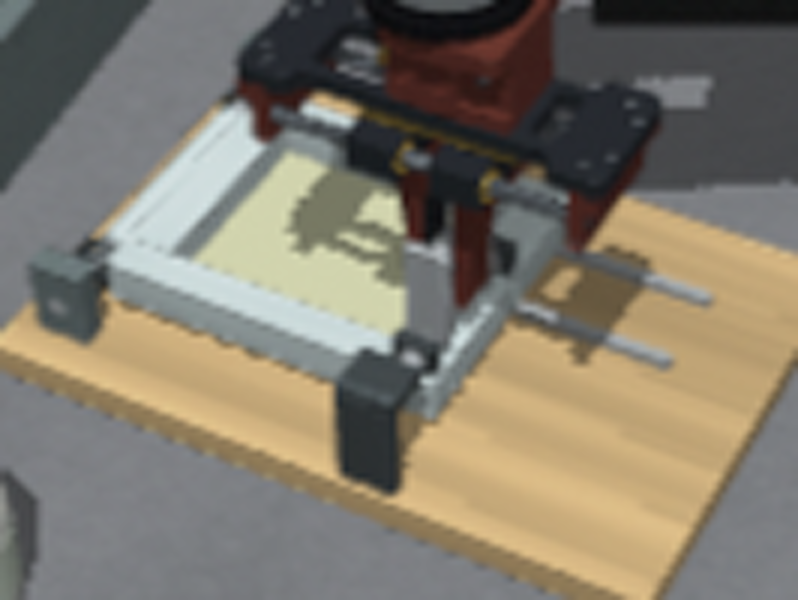

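The frame is flat: the rail tops read 54 mm at the front and at the back, and the bolt pin sits beside the keeper opening. I slide the bolt now.

```bash
python3 - <<'E'
from h import *
P0=current_position(); q=down(YAW)
hit=servo_line(P0+RP@[0,.034,0],q,rate=.04,contact_N=18)
P=current_position(); print(hit,wp(P+[0,0,.019]).round(4),current_force().round(1),current_finger_gap(),current_clock())
E
```

```text
True [-0.0797  0.0583  0.0975] [-0.5 -3.7  6.2] 0.01309181889062366 10.425
```

```bash
python3 - <<'E'
from h import *
q=down(YAW)
for i in range(2):
    hit=servo_line(current_position()+RP@[0,.008,-.0005],q,rate=.03,contact_N=22)
    print(hit,wp(current_position()+[0,0,.019]).round(4),current_force().round(1),current_clock())
c=capture("side"); p=pix(c,pw([-.0775,.06,.07])); u,v=p.astype(int)
cv2.imwrite("pics/s2.png",cv2.resize(c["image"][v-45:v+35,u-50:u+50],None,fx=7,fy=7,interpolation=cv2.INTER_CUBIC))
E
```

```text
True [-0.0798  0.0582  0.0975] [-1.7 -5.6  6.5] 10.6667
True [-0.0797  0.0581  0.0976] [-1.7 -4.2  7. ] 10.9083
```

View pics/s2.png

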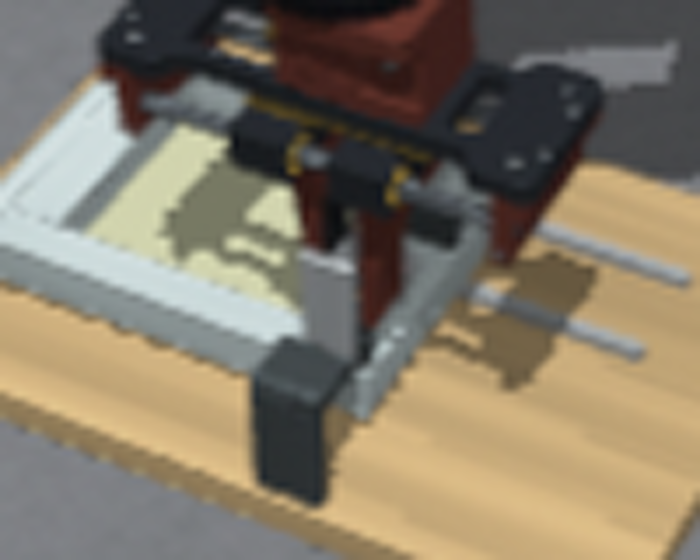

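The bolt has hit a hard stop with its pin under the keeper roof at about (300,350). I release it and measure its travel from the ears.

```bash
python3 - <<'E'
from h import *
q=down(YAW)
move_gripper(.044); P=current_position()
servo_line(P+[0,0,.0035],q,rate=.05)
servo_line(P+[0,0,.13],q,rate=.2)
c=capture("wrist"); cv2.imwrite("pics/w2.png",c["image"])
Q=wp(world(c,np.ones((384,512),bool)))
b=Q[(Q[:,0]>-.1)&(Q[:,0]<-.055)&(Q[:,1]>.02)&(Q[:,1]<.1)&(Q[:,2]>.1115)&(Q[:,2]<.13)]
print("ears",len(b),b[:,1].min().round(4),b[:,1].max().round(4),np.histogram(b[:,1],8)[0],b[:,2].max())
for nm,x0,x1,y0,y1 in [("front rail",-.085,-.07,-.07,-.04),("left rail",-.06,.0,.055,.07),("back",.03,.08,.055,.07)]:
    s=Q[(Q[:,0]>x0)&(Q[:,0]<x1)&(Q[:,1]>y0)&(Q[:,1]<y1)]; print(nm,len(s),np.percentile(s[:,2],[10,50,90]).round(4) if len(s) else "")
print(current_clock())
E
```

```text
ears 635 0.0344 0.082 [186  47  41  48  53  52  44 164] 0.12347049696937779
front rail 245 [0.0572 0.058  0.059 ]
left rail 3666 [0.0575 0.2889 0.3011]
back 507 [0.0549 0.0559 0.0569]
12.7083
```

View pics/w2.png

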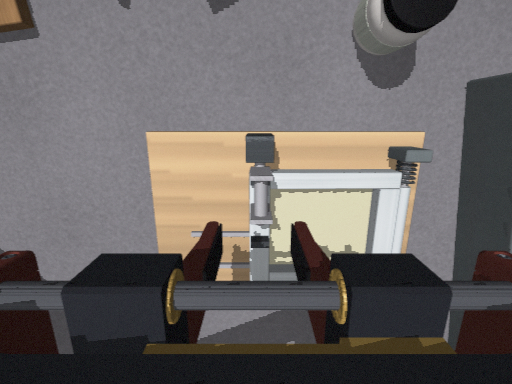

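```bash
python3 - <<'E'
from h import *
c=capture("wrist"); print(current_position())
Q=wp(world(c,np.ones((384,512),bool)))
def box(nm,x,y,z,ax):
    s=Q[(Q[:,0]>x[0])&(Q[:,0]<x[1])&(Q[:,1]>y[0])&(Q[:,1]<y[1])&(Q[:,2]>z[0])&(Q[:,2]<z[1])]
    print(nm,len(s),np.percentile(s,[1,50,99],axis=0)[:,ax].round(4))
box("keeper y",(-.1,-.055),(.085,.13),(.074,.09),1); box("keeper x",(-.11,-.04),(.085,.13),(.074,.09),0)
box("left edge bed y",(-.19,-.12),(.0,.15),(.015,.026),1)
box("left rail y",(-.03,.03),(.03,.1),(.05,.062),1)
box("strip y",(-.15,-.1),(-.1,.05),(.0245,.03),1)
box("strip x",(-.2,-.1),(-.1,.05),(.0245,.03),0)
box("bed front x",(-.26,-.2),(-.03,.05),(.015,.025),0)
box("rail front x",(-.12,-.07),(-.03,.0),(.05,.062),0)
E
```

```text
[0.53481463 0.10342949 0.20580419]
keeper y 772 [0.0882 0.1019 0.1152]
keeper x 772 [-0.0944 -0.0798 -0.0651]
left edge bed y 4812 [0.0012 0.0634 0.1178]
left rail y 869 [0.0534 0.0634 0.0728]
strip y 220 [-0.0686 -0.0214 -0.0148]
strip x 269 [-0.1709 -0.1195 -0.1005]
bed front x 872 [-0.2212 -0.2105 -0.2002]
rail front x 214 [-0.0917 -0.0817 -0.0704]
```

The keeper, bed edge and rail all read about 2 mm low in x and y, so my press origin was 2 mm off. Corrected, the bolt travel is 30 mm, which is fully thrown. The frame also stays down by itself. Next is the gauge: I hover over it and look from close by.

```bash
cat >> h.py <<'E'
O=O+RP@np.array([-.0022,-.0021,0])
def tilted(yaw,t): # closing along y of a frame at yaw, fingers lean forward(+x) by t
    z=frm(yaw)@[np.sin(t),0,-np.cos(t)]; y=frm(yaw)@[0,1.,0]; return Ro.from_matrix(np.stack([np.cross(y,z),y,z],1)).as_quat(), z
def tcp(org,yaw,t,gx=-.006,gz=.033): # TCP for gauge origin org
    q,z=tilted(yaw,t); return np.asarray(org)+frm(yaw)@[gx,0,gz]+.019*z,q
E
python3 - <<'E'
from h import *
G=np.radians(18); g=np.array([.5255,.3395,0])
for t in np.radians([10,15,20]):
    r=[]
    for o,y in [(g,G),(pw([-.184,-.04,.021]),YAW),(pw([-.184,-.04,.08]),YAW),(pw([-.114,-.04,.021]),YAW)]:
        k=inverse_kinematics(*tcp(o,y,t)); r.append(None if k is None else k.round(2))
    print(np.degrees(t),r)
p,q=tcp(g+[0,0,.13],G,0); move_ptp(p,q)
c=capture("wrist"); im=c["image"]; cv2.imwrite("pics/w3.png",im)
Q=world(c,np.ones((384,512),bool)); n=abs(Q[:,:2]-g[:2]).max(1)<.1; Q=Q[n]
k=Q[(Q[:,2]>.04)&(Q[:,2]<.052)&(np.linalg.norm(Q[:,:2]-g[:2],axis=1)<.04)]; print("grip",len(k),rect(k),k.mean(0))
k=Q[(Q[:,2]>.0035)&(Q[:,2]<.009)]; print("blade",len(k),rect(k),k.mean(0), Q[:,2].max())
print("cam",-c["R"].T@c["t"],current_position(),current_clock())
E
```

```text
10.0 [array([ 0.48,  0.58,  1.79, -0.05,  0.6 , -1.36]), array([-0.12,  0.36,  2.23, -0.  ,  0.38, -1.57]), array([-0.12,  0.22,  2.17, -0.  ,  0.58, -1.57]), array([-0.13,  0.42,  2.09, -0.  ,  0.47, -1.57])]
14.999999999999998 [array([ 0.49,  0.56,  1.86, -0.1 ,  0.46, -1.31]), array([-0.12,  0.35,  2.3 , -0.  ,  0.22, -1.57]), array([-0.12,  0.2 ,  2.24, -0.  ,  0.44, -1.57]), array([-0.13,  0.41,  2.16, -0.  ,  0.32, -1.57])]
20.0 [array([ 0.5 ,  0.55,  1.93, -0.21,  0.32, -1.2 ]), None, array([-0.12,  0.19,  2.31, -0.  ,  0.3 , -1.57]), None]
grip 733 [523.2 338.2  47.2  15.2  18.2] [0.52194276 0.33796661 0.04689831]
blade 1724 [518.  332.6 137.3 221.6  72.5] [0.54049063 0.35758626 0.00688037] 0.26632712509048834
cam [0.45005552 0.31443223 0.30692803] [0.519983   0.33709048 0.14390299] 14.2417
```

View pics/w3.png

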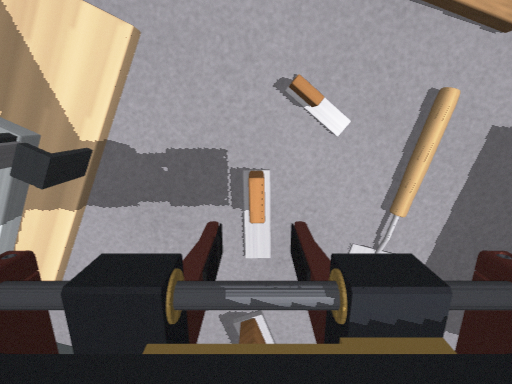

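The view shows the middle gauge with its grip at (257,197) and its blade tip towards row 257, pointing away from the robot. The small gauge at (320,105) and the large one at (255,330) are well clear. I grasp with a 12° lean so the gripper's body stays clear of the bolt's ears.

```bash
cat >> h.py <<'E'
T=np.radians(12); GX=-.008
E
python3 - <<'E'
from h import *
G=np.radians(18.2); g=np.array([.5232,.3382,0])
for h in (.06,0):
    p,q=tcp(g+[0,0,h],G,T,GX); (move_ptp(p,q) if h else servo_line(p,q,rate=.08,contact_N=10))
print(current_position()-p)
move_gripper(0); print("gap",current_finger_gap(),current_grip_force())
p,q=tcp(g+[0,0,.12],G,T,GX); servo_line(p,q,rate=.2); print(current_finger_gap(),current_force())
p,q=tcp(pw([-.184,-.04,.14]),YAW,T,GX); move_ptp(p,q)
p,q=tcp(pw([-.184,-.04,.05]),YAW,T,GX); servo_line(p,q,rate=.15); print(current_position()-p)
c=capture("wrist"); s=capture("side")
cv2.imwrite("pics/w4.png",c["image"])
p=pix(s,pw([-.15,-.04,.05])); u,v=p.astype(int)
cv2.imwrite("pics/s4.png",cv2.resize(s["image"][v-45:v+35,u-55:u+55],None,fx=7,fy=7,interpolation=cv2.INTER_CUBIC))
Q=wp(world(c,np.ones((384,512),bool)))
k=Q[(abs(Q[:,1]+.04)<.03)&(Q[:,2]>.05)&(Q[:,2]<.066)&(Q[:,0]>-.158)&(Q[:,0]<-.075)]; print("blade",len(k),rect(k),np.percentile(k,[1,50,99],axis=0).round(4))
k=Q[(Q[:,0]>-.155)&(Q[:,0]<-.095)&(Q[:,2]>.0245)&(Q[:,2]<.03)&(abs(Q[:,1]+.04)<.04)]; print("strips",len(k),np.histogram(k[:,1],10))
print(current_clock())
E
```

```text
[0.0003708  0.00022311 0.0003033 ]
gap 0.015757884057483178 29.964302480220795
0.01563920673276869 [-0.58137081  0.54600969 -1.68167955]
[0.0006496  0.0003285  0.00018099]
blade 1259 [-109.8  -40.4   69.7   39.5    0.3] [[-0.1104 -0.0582  0.0508]
 [-0.0897 -0.0394  0.0575]
 [-0.0753 -0.0214  0.0591]]
strips 0 (array([0, 0, 0, 0, 0, 0, 0, 0, 0, 0]), array([0. , 0.1, 0.2, 0.3, 0.4, 0.5, 0.6, 0.7, 0.8, 0.9, 1. ]))
19.0667
```

View pics/w4.png

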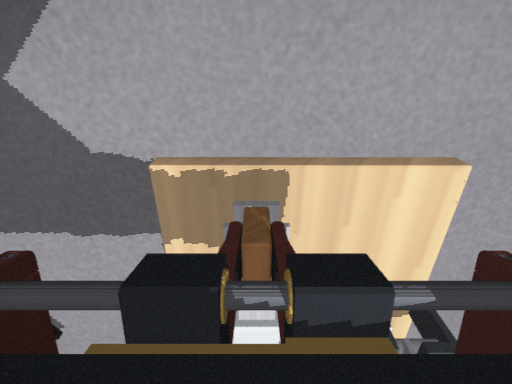

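View pics/s4.png

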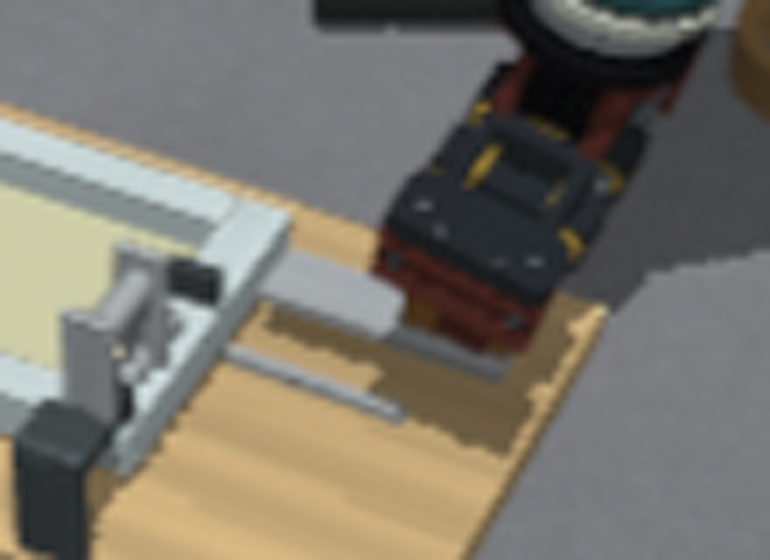

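The gauge is held level, above and between the strips, with its blade tip short of the rail. The bolt's ears are well clear of the gripper. I lower it, then slide it in.

```bash
python3 - <<'E'
from h import *
p,q=tcp(pw([-.184,-.04,.016]),YAW,T,GX)
hit=servo_line(p,q,rate=.03,contact_N=5); P=current_position()
print("land",hit,(P-p)[2]+.016,current_force().round(1))
P=P+[0,0,.0005]
hit=servo_line(P+RP@[.078,0,0],q,rate=.05,contact_N=9)
d=wp(current_position())-wp(P); print("slide",hit,d.round(4),current_force().round(1),current_finger_gap(),current_clock())
E
```

```text
land True 0.01982769512826857 [ 1.2 -0.6 -0.4]
slide True [-0.      0.     -0.0005] [-2.2  0.1  4.4] 0.015903524331596967 20.2583
```

```bash
python3 - <<'E'
from h import *
_,q=tcp([0,0,0],YAW,T,GX)
P=current_position(); z=P[2]+.001
servo_line([P[0],P[1],z],q,rate=.02); print(current_force().round(1))
P=current_position(); P[2]=z
for a in (.02,.04,.06,.08):
    hit=servo_line(P+RP@[a,0,0],q,rate=.05,contact_N=14)
    d=wp(current_position())-wp(P); print("slide",hit,d.round(4),current_force().round(1),round(float(current_finger_gap()),4),current_clock())
    if hit: break
E
```

```text
[-0.5 -0.  -1.8]
slide False [ 0.0201  0.     -0.0001] [-0.2 -0.7 -1.6] 0.0159 21.05
slide False [ 0.0401  0.     -0.0001] [-0.6  0.4 -1.7] 0.0155 21.6
slide False [ 0.0601  0.     -0.0001] [ 0.4  0.6 -1.7] 0.0157 22.15
slide True [ 0.0701  0.     -0.001 ] [0.9 0.  1.1] 0.0157 22.4833
```

Contact came at 70 mm, exactly where the shoulder should meet the rail. I press once more gently, let go and check.

```bash
python3 - <<'E'
from h import *
_,q=tcp([0,0,0],YAW,T,GX)
hit=servo_line(current_position()+RP@[.004,0,0],q,rate=.02,contact_N=12); print(hit,wp(current_position()).round(4),current_force().round(1))
move_gripper(.034); P=current_position()
back=RP@[-np.sin(T),0,np.cos(T)]
servo_line(P+.05*back,q,rate=.08); servo_line(P+.15*back,q,rate=.2)
s=capture("side"); t=capture("top"); c=capture("wrist")
p=pix(s,pw([-.11,0,.05])); u,v=p.astype(int)
cv2.imwrite("pics/s5.png",cv2.resize(s["image"][v-45:v+40,u-57:u+57],None,fx=7,fy=7,interpolation=cv2.INTER_CUBIC))
Q=wp(world(c,np.ones((384,512),bool)))
k=Q[(abs(Q[:,1]+.04)<.02)&(Q[:,2]>.061)&(Q[:,2]<.072)&(Q[:,0]>-.16)&(Q[:,0]<-.08)]; print("grip",len(k),np.percentile(k,[2,50,98],axis=0).round(4),rect(k))
k=Q[(abs(Q[:,0]+.08)<.008)&(Q[:,1]>-.07)&(Q[:,1]<-.02)]; print("rail top",np.median(k[:,2]))
print(current_clock())
E
```

```text
True [-0.1185 -0.0399  0.0342] [-0.5 -0.4  3.7]
grip 599 [[-0.1383 -0.0479  0.0627]
 [-0.1185 -0.0406  0.0671]
 [-0.092  -0.0328  0.0684]] [-115.   -40.1   16.    47.8   89.7]
rail top 0.05812364776162923
24.775
```

View pics/s5.png

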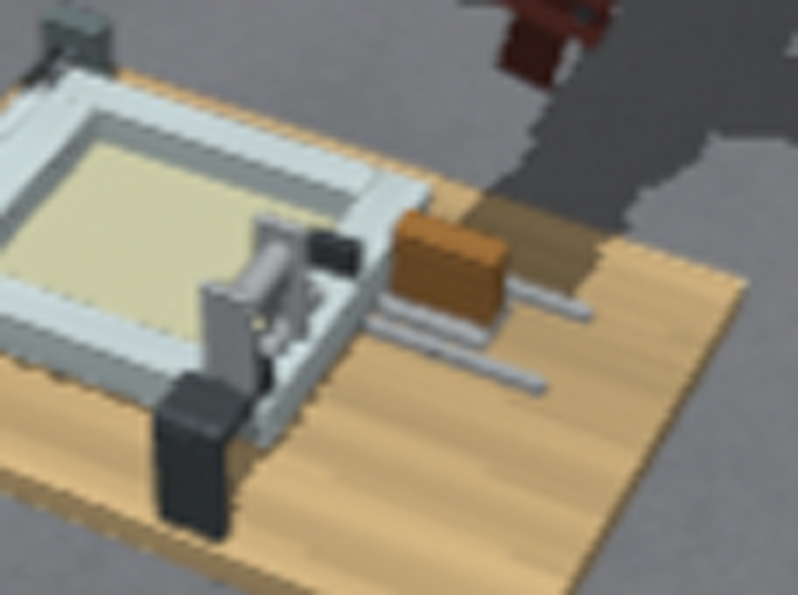

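The gauge stands between the strips with its grip at the rail, and the frame is bolted down. A light nudge from behind with shut fingers will confirm the shoulder is seated.

```bash
python3 - <<'E'
from h import *
_,q=tcp([0,0,0],YAW,T,GX)
move_gripper(0)
servo_line(pw([-.172,-.04,.12]),q,rate=.2); servo_line(pw([-.172,-.04,.045]),q,rate=.12); sleep(.2)
servo_line(pw([-.158,-.04,.045]),q,rate=.03)
for i in range(6):
    hit=servo_line(pw([-.142,-.04,.045]),q,rate=.02,contact_N=6)
    print(hit,wp(current_position()).round(4),current_force().round(1))
    if hit and i>=1: break
    if not hit: break
servo_line(pw([-.172,-.04,.05]),q,rate=.08); servo_line(pw([-.175,-.04,.16]),q,rate=.15)
c=capture("wrist"); Q=wp(world(c,np.ones((384,512),bool)))
k=Q[(abs(Q[:,1]+.04)<.02)&(Q[:,2]>.061)&(Q[:,2]<.072)&(Q[:,0]>-.16)&(Q[:,0]<-.08)]; print("grip",len(k),rect(k),np.percentile(k[:,2],[5,50,95]))
k=Q[(abs(Q[:,1]+.08)<.015)&(Q[:,2]>.05)&(Q[:,2]<.062)&(Q[:,0]>-.12)&(Q[:,0]<-.05)]; print("rail front x",np.percentile(k[:,0],[1,5]) if len(k) else None)
print(current_clock())
E
```

```text
True [-0.1494 -0.04    0.0445] [0.6 0.2 0. ]
True [-0.1494 -0.04    0.0439] [-0.5  0.4 -0.8]
grip 203 [-131.7  -40.2   14.6   15.6    0.2] [0.06281876 0.06665854 0.06790832]
rail front x [-0.09079364 -0.09053057]
29.6833
```

```bash
python3 -c "
from bench import *
print(close_job(),current_clock())"
```

```text
the job is handed in; nothing more can be done
the job is handed in; nothing more can be done
```

The job is handed in at about 30 s of the 58 s allowed: the frame is down and held by the fully thrown bolt (30 mm), and the middle gauge lies between the strips with its grip against the front rail and the gripper clear of it.

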